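# Tare and blank-read an empty photometer cell

### The arm

A 6-joint arm with a two-finger parallel gripper is mounted at the origin on a cart in front of the work surface, level with it; the furniture and walls round the work are solid. World frame = base frame: x ahead of the robot, y to its left, z up, the work surface at z = 0. Lengths are in m, angles in rad, forces in N, time in s.
With the tool pointing down it reaches from about 0.375 to 0.975 m from the base axis. Payload 3.8 kg.
Tool frame: the origin (TCP) lies midway between the tips of the shut fingers; the grasp point (between the pads) lies 19 mm behind it; z points along the fingers, y is the line along which they close (so a half turn about z gives the same grasp; the last joint's range is limited). The gripper opens to 85 mm and grips with 20 to 120 N. Pads are 22 mm wide; open, the fingers measure 114 mm over their backs; the gripper's body (76 mm by 85 mm) begins 54 mm behind the grasp point. The pads swing forward as they close: fully open they stand 13 mm farther back than shut.
Start: joints at [-1.344, 0.264, 1.604, -0, 1.274, -0.037], TCP at [0.176, -0.652, 0.231] pointing down, gripper open.
Joint ranges: [-2.63, 2.63], [-0.94, 2.18], [0.31, 2.57], [-1.31, 4.45], [0, 2.66], [-2.55, 2.55]. Speed limits (rad/s): [2.57, 2.57, 3.14, 3.14, 3.14, 3.14].

### API

Orientations are given as a rotation vector (axis times angle).
In Python, from workcell import bot, cams gives the robot as it stands.
- The arm moves only by the tool play_rows, never from a script. Its argument "rows" is a list of rows, each a list of 2 entries, a list of its own where there are three numbers: the shift along the tool's x, y, z scaled (see below), then the turn, a rotation vector about the tool's x, y, z scaled (see below). A call has 1 to 20 rows; each row is the pose to reach, as a shift and turn from the pose commanded when the call began, along the tool's axes at that moment; what a row does not reach only later rows make up. The controller multiplies each number of a shift by 250 mm and each number of a turn by 45 degrees. A row lasts 1/12 s, in which the tool goes at most 41.7 mm and 7.16 degrees, less where a joint would pass 70% of its speed; a pose out of reach is approached as far as the arm can. A call with a number of a shift or a turn outside -1 to 1 is refused whole. A call with a gripper value outside its range is refused whole. "claw" is the opening, from -1 (shut) to 1 (fully open), set as the call begins (left out, the last holds). The fingers move at their own pace and stop on an object; "newtons" is the grip in N (left out, the last holds). Time passes only in rows, so rows that repeat a pose let the fingers close. It gives the time, the measured TCP pose, the force, the opening and the grip force at its end, in the units of the state.
- bot.read_state(): the state, without advancing time (a new reading comes with each control period).
- cams.read_camera(name): name is "scene" or "top"; returns a dict with "image" (400x640x3 uint8, red, green, blue), "K" (3x3 intrinsics, pixels), "T" (4x4, takes a point from camera to world coordinates). Camera axes: x right, y down, z forward; pixel columns grow to the right and rows downward; lengths in m; the calibration is good to about 2 mm. A picture is of the moment at which its call begins. There is no depth.
- bot.finish_job(): hands the job in; it is judged then, once.
The state is a dict: "time": time; "q": joint angles; "joint_vel": joint speeds; "joint_torque": joint torques, N m; "tool_pos": TCP position; "tcp_rot": TCP orientation; "wrist_force": force on the tool from outside, world axes, zero at the start; "torque": the same for the moment, N m; "width": opening from 0.0 (shut) to 1.0 (fully open); "grip_force": force on a finger pad.
Only numpy, scipy, OpenCV 4.12 (cv2) and the standard library are available. Lean on these libraries where they do the work, as an engineer would, in place of code of your own. Each camera call takes 0.05 s, during which the arm holds its last target. There are 200 camera calls.

### The job

Prepare the empty glass cell for ink colour checks: first stand it upright in the middle of the balance pan, let go of it and leave it alone there for about two seconds so that the pan settles and its weight can be read. Then pick it up again and hold it upright and still in the photometer's light path, with the beam passing through the middle of its lower window (16 mm above its underside) half way between lamp and detector, clear faces square to the beam and the cell touching nothing but the fingers; finish while still holding it there. Grip the cell by its frosted faces only, never by the clear ones, do not tip it over, push the pan to its stop or knock it against the photometer, and leave the other things on the bench where they are.

Things in the scene. Friction and masses are not known exactly. Their poses are not given: they have to be found in the camera images.
- cell: Empty open-topped glass cell (cuvette), 20 x 30 x 66 mm (x, y, z), about 0.11 kg, standing upright in the tray. Origin: centre of its underside; z up. Frosted (matt whitish opaque) faces at its +y and -y, 30 mm apart, 17 mm wide: grip these, in the upper half. Clear glass faces at +x and -x, 20 mm apart; light passes along x, either way round.
- tray: Low fixed black plastic tray, 120 x 100 mm, floor 3 mm thick, rim 9 mm high; the cell starts standing on its floor, at least 15 mm from the rim. Origin under its centre.
- cell_windows: The two clear glass plates of the cell (its +x and -x faces, each 22 mm wide), fixed to it; same origin and axes as the cell. The fingers must not touch them.
- cell_window (a point): The point of the cell that belongs on the beam (middle of its lower window): on the cell's upright axis, 16 mm above its underside. Axes as the cell's.
- balance: Grey bench balance, fixed, 160 x 130 x 42 mm housing with a round steel pan above it. Origin on the bench under the housing's centre, z up.
- pan_top (a point): Centre of the top surface of the round flat pan (96 mm across, no rim), about 64 mm above the bench when empty; z up. It sinks with the pan.
- pan (a joint): How far the sprung pan has been pressed down, m: 0 empty, 0.013 at its stop. Stiffness 200 N/m; the cell's weight alone sinks it 4 to 7 mm, and it settles in about half a second.
- photometer: Open photometer, fixed: base 190 x 76 mm, its top 18 mm above the bench; black lamp head at its -x end, aluminium detector head at +x, both 46 mm wide, tops 74 mm above the bench. Free gap between lens barrel and aperture 79 mm along x, open above and at both sides (y). Origin on the bench under the middle of the gap.
- beam (a point): Middle of the light path, half way between lens and aperture, 50 mm above the bench (32 mm above the base). The light runs along this point's x axis; z up.
- white_tub: Bystander: small off-white ink tub, 64 mm across, 56 mm high; origin at the centre of its underside.
- tape_roll: Bystander: roll of plastic tape, 60 mm across, 19 mm high; origin at the centre of its underside.
- black_knob: Bystander: black star knob, 40 mm across, 21 mm high; origin at the centre of its underside.

How it is judged:
On the way, in this order (a step that is already met when the one before it is completed fails the run):
1. the cell stands upright in the middle of the balance pan, let go, at rest, with the pan carrying its weight (horizontal distance between cell and pan_top below 0.012 m and angle between cell's own z axis and vertical below 0.08 rad and z of cell in the frame of pan_top between -0.004 and 0.004 m and value of joint pan between 0.002 and 0.011 m and contact force between each of the arm, the fingers and cell below 0.05 N and linear speed of cell below 0.02 m/s), for 1.2 s.
2. the cell is held upright and still by the fingers in the light path (contact force between the fingers and cell above 3 N and y of cell_window in the frame of beam between -0.005 and 0.005 m and z of cell_window in the frame of beam between -0.006 and 0.006 m and x of cell_window in the frame of beam between -0.012 and 0.012 m and angle between the x axis of cell and the x axis of beam, either way round below 0.14 rad and angle between cell's own z axis and vertical below 0.12 rad and contact force between cell and photometer below 0.05 N and contact force between cell and balance below 0.05 N and linear speed of cell below 0.02 m/s), for 0.3 s.
At the end, for the whole second after the job is handed in: Fingers still grip the cell (over 3 N), upright within 0.12 rad, still, touching neither instrument; lower-window point within 5 mm sideways, 6 mm in height, 12 mm along the beam; clear faces square within 0.14 rad; pan empty; bystanders moved under 20 mm (all of step 2 and value of joint pan below 0.0015 m and height (world z) of cell above 0.025 m and distance of each of white_tub, tape_roll, black_knob from where it was at the start of the episode below 0.02 m); the arm keeps its last pose, push and grip.
It fails at once if the fingers touch the clear faces of the cell (contact force between the fingers and cell_windows above 0.5 N).
It fails at once if the cell is tipped over (angle between cell's own z axis and vertical above 0.5 rad).
It fails at once if the pan is pushed to its stop (value of joint pan above 0.0125 m).
It fails at once if the cell is knocked against the photometer (contact force between cell and photometer above 2 N).
It fails at once if a bystander is pushed away (distance of any of white_tub, tape_roll, black_knob from where it was at the start of the episode above 0.03 m).
It also fails if it takes over 59 s, if anything falls off the work surface, if the arm or the gripper's body presses on something with over 40 N, if the wrist force passes 120 N, or if a joint passes its speed limit or range.

## Working session

There is one attempt and no reset: what is moved stays moved. The work goes in short steps, Python scripts to look and compute and a tool call to move; the robot and the scene stay as the last step left them, time stands still between calls to the robot, and variables do not carry over. Pictures are saved under pics/ and viewed, at most 10 in all, crops included, and the job is handed in when it is done.

Besides the shell and the picture viewer there is one more tool, called after "Emit:" as name(argument=value, ...), one argument or row to a line, values as JSON. play_rows: Moves the arm, as the interface text tells. Its arguments: {"type":"object","properties":{"rows":{"type":"array","items":{"type":"array"}},"claw":{"type":"number"},"newtons":{"type":"number"}},"required":["rows"]}

```bash
mkdir -p pics
python3 - <<'E'
from workcell import bot,cams
import cv2,numpy as np
for n in("top","scene"):
    c=cams.read_camera(n); cv2.imwrite(f"pics/{n}0.png",c["image"][:,:,::-1]); np.savez(f"{n}0.npz",**c)
    print(n,c["K"].tolist(),np.round(c["T"],4).tolist())
print(bot.read_state())
E
```

```text
top [[387.7977690765949, 0.0, 316.3702554980876], [0.0, 387.7977690765949, 194.36987572220247], [0.0, 0.0, 1.0]] [[-0.0103, -0.9964, 0.0839, 0.5279], [-0.9995, 0.0078, -0.0308, 0.0166], [0.03, -0.0842, -0.996, 0.9552], [0.0, 0.0, 0.0, 1.0]]
scene [[396.7269423665512, 0.0, 319.51090798971927], [0.0, 396.7269423665512, 193.43699479350494], [0.0, 0.0, 1.0]] [[0.7204, -0.5301, 0.4472, 0.1861], [-0.6935, -0.5579, 0.456, -0.4217], [0.0078, -0.6386, -0.7695, 0.7887], [0.0, 0.0, 0.0, 1.0]]
{'time': 0.1, 'q': array([-1.34388621e+00,  2.64715415e-01,  1.60521424e+00,  2.86338620e-05,
        1.27370946e+00, -3.69121285e-02]), 'joint_vel': array([ 0.00049668, -0.00242986, -0.00366718, -0.00175762, -0.00016839,
        0.00012469]), 'joint_torque': array([ 4.65795783e-04, -5.16707790e+01, -3.68590200e+01, -8.40400526e-05,
        6.26142617e-03,  1.41570595e-05]), 'tool_pos': array([ 0.17587443, -0.65101092,  0.23007372]), 'tcp_rot': array([-3.11227917e+00, -4.12928837e-01,  2.61952302e-04]), 'wrist_force': array([ 0.69678496, -0.45052603,  0.62913297]), 'torque': array([-0.02767727, -0.01689109, -0.04670417]), 'grip_force': 0.0, 'width': 0.9989184744538214}
```

View pics/top0.png

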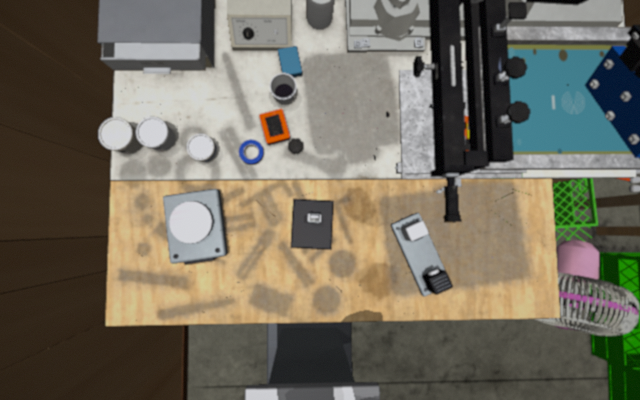

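View pics/scene0.png

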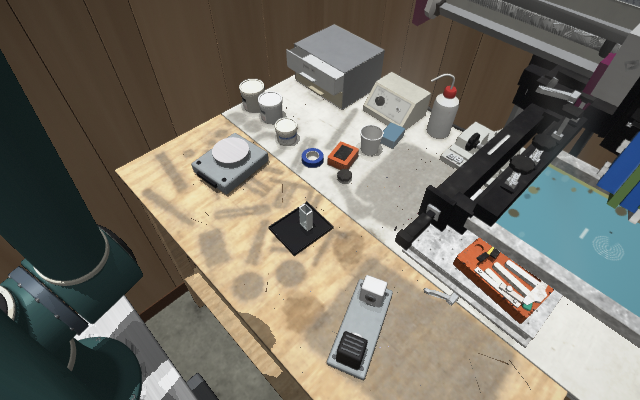

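The top view shows the balance at (193,225), the tray at (312,223) with the cell at (314,217), and the photometer at (420,255) with its lamp at (437,280) and detector at (415,231). The bystanders stand behind them, at rows 146–152. I'll enlarge these areas to measure them.

Run:
```python
import cv2,numpy as np
t=np.load("top0.npz")["image"];s=np.load("scene0.npz")["image"]
def cr(i,x,y,w,h,W,H): return cv2.resize(i[y:y+h,x:x+w],(W,H),interpolation=cv2.INTER_CUBIC)
a=np.hstack([cr(t,285,190,60,68,264,300),cr(t,380,205,80,94,255,300),cr(t,155,180,80,90,266,300)])
b=np.hstack([cr(s,265,195,72,65,333,300),cr(s,320,265,80,120,200,300),cr(s,188,128,86,68,380,300)])
b=cv2.resize(b,(785,300)) if 0 else b[:,:785]
cv2.imwrite("pics/m.png",np.vstack([a,b])[:,:,::-1])
```

```text
(no output)
```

View pics/m.png

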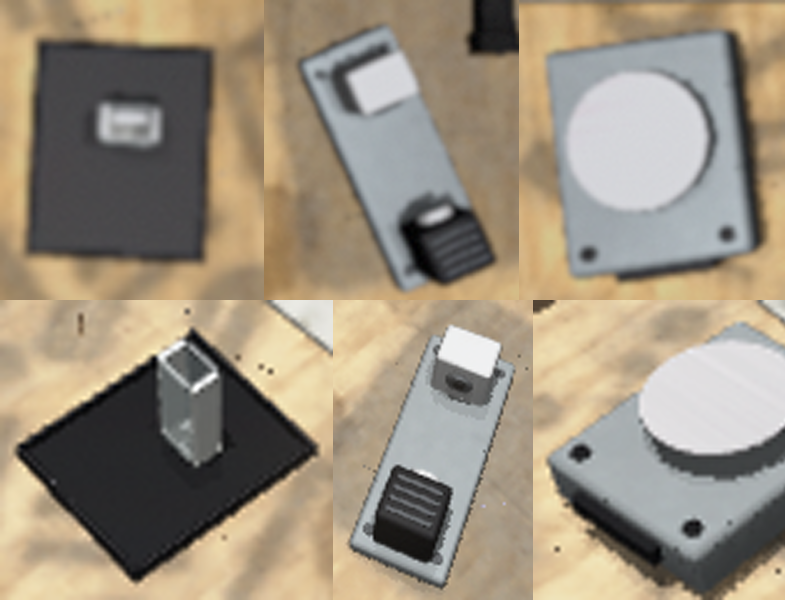

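```bash
cat > h.py <<'E'
import cv2,numpy as np
D={n:np.load(n+"0.npz") for n in("top","scene")}
def cast(n,uv,z):
    K,T=D[n]["K"],D[n]["T"]; uv=np.atleast_2d(uv).astype(float)
    d=np.c_[(uv-K[:2,2])/K[0,0],np.ones(len(uv))]@T[:3,:3].T
    return T[:3,3]+d*((z-T[2,3])/d[:,2])[:,None]
def proj(n,p,T=None):
    K,T=D[n]["K"],D[n]["T"]; c=(np.atleast_2d(p)-T[:3,3])@T[:3,:3]
    return c[:,:2]/c[:,2:]*K[0,0]+K[:2,2]
def blob(n,box,f):
    x,y,w,h=box; i=D[n]["image"][y:y+h,x:x+w].astype(int)
    m=f(i).astype(np.uint8); k,l,s,c=cv2.connectedComponentsWithStats(m,connectivity=4)
    j=1+np.argmax(s[1:,4]); m=(l==j).astype(np.uint8)
    ct=max(cv2.findContours(m,0,1)[0],key=cv2.contourArea)[:,0]+[x,y]
    return c[j]+[x,y],s[j,4],ct
E
python3 - <<'E'
from h import *
np.set_printoptions(precision=4,suppress=True)
light=lambda i:i.min(2)>195
for n,b in(("top",(160,190,65,65)),("scene",(200,130,60,45))):
    c,a,ct=blob(n,b,light); w=cast(n,ct,.064)[:,:2].astype(np.float32)
    (x,y),r=cv2.minEnclosingCircle(w); print("pan",n,c,a,cast(n,c,.064),(x,y),r)
for n,b in(("top",(398,213,36,32)),("scene",(355,270,36,40))):
    c,a,ct=blob(n,b,lambda i:i.min(2)>200); w=cast(n,ct,.074)[:,:2].astype(np.float32)
    print("det",n,c,a,cast(n,c,.074),cv2.minAreaRect(w))
for n,b in(("top",(300,205,28,25)),("scene",(295,200,25,40))):
    c,a,ct=blob(n,b,lambda i:i.max(2)>100); w=cast(n,ct,.069)[:,:2].astype(np.float32)
    print("cell",n,c,a,cast(n,c,.069),cv2.minAreaRect(w))
for n,b in(("top",(285,190,60,68)),("scene",(265,195,72,65))):
    c,a,ct=blob(n,b,lambda i:i.max(2)<90); w=cast(n,ct,.009)[:,:2].astype(np.float32)
    print("tray",n,c,a,cv2.minAreaRect(w))
base=lambda i:(i[...,0]-i[...,2]<12)
for n,b in(("top",(375,205,85,95)),("scene",(318,262,85,125))):
    c,a,ct=blob(n,b,base); w=cast(n,ct,.018)[:,:2].astype(np.float32)
    print("base",n,a,cv2.minAreaRect(w)); print(cv2.boxPoints(cv2.minAreaRect(w)))
p=cast("top",[[391.3,224.4],[418.9,213.5],[423.6,296.2]],.018);print(p)
p=cast("scene",[[360,279],[392,292.2],[364.8,379.8],[326.8,364.2]],.018);print(p)
x=lambda a:[np.linalg.norm(a[i]-a[i-1]) for i in range(4)]
print(x(p))
# cell rim corners in scene, from crop scale 4.615
q=cast("scene",np.array([[188,341],[220,378],[192,396],[158,353]])/[4.625,4.615]+[265,195-65],.069);print(q,x(q),q.mean(0))
E
```

```text
pan top [189.7232 221.8548] 1315 [[0.5426 0.2774 0.064 ]] (0.5429909229278564, 0.2775181233882904) 0.0464341975748539
pan scene [229.9461 149.5193] 724 [[0.5412 0.2759 0.064 ]] (0.5422856211662292, 0.2768504023551941) 0.04767552390694618
det top [417.0193 230.4589] 207 [[ 0.5178 -0.2395  0.074 ]] ((0.5176924467086792, -0.23950323462486267), (0.027492258697748184, 0.03878824785351753), 23.414344787597656)
det scene [374.1519 284.9747] 316 [[ 0.5172 -0.2408  0.074 ]] ((0.517180323600769, -0.24037933349609375), (0.03092029131948948, 0.04293757677078247), 23.040699005126953)
cell top [313.9098 217.8647] 133 [[ 0.5488 -0.0047  0.069 ]] ((0.5496804714202881, -0.004878310486674309), (0.03198414295911789, 0.020504111424088478), 89.42992401123047)
cell scene [306.5891 211.7178] 404 [[ 0.5458 -0.0139  0.069 ]] ((0.5405786633491516, -0.019978467375040054), (0.08420337736606598, 0.055785778909921646), 46.451377868652344)
tray top [311.8259 224.4121] 1740 ((0.5367157459259033, -0.0011680535972118378), (0.09606929868459702, 0.11764422059059143), 87.16259002685547)
tray scene [299.3329 230.3251] 15
[... 407 characters left out ...]
8017807), 23.23016929626465)
[[ 0.3561 -0.2687]
 [ 0.386  -0.3382]
 [ 0.5754 -0.2569]
 [ 0.5455 -0.1874]]
[[ 0.5324 -0.1934  0.018 ]
 [ 0.5582 -0.2618  0.018 ]
 [ 0.3603 -0.2666  0.018 ]]
[[ 0.5317 -0.1965  0.018 ]
 [ 0.5577 -0.2634  0.018 ]
 [ 0.3884 -0.3389  0.018 ]
 [ 0.3576 -0.2718  0.018 ]]
[np.float64(0.18971626967362104), np.float64(0.07180429941624239), np.float64(0.18534291728224314), np.float64(0.07388793240176172)]
[[ 0.5595  0.0042  0.069 ]
 [ 0.5552 -0.0236  0.069 ]
 [ 0.5378 -0.0222  0.069 ]
 [ 0.5436  0.0089  0.069 ]] [np.float64(0.016587759565289073), np.float64(0.028174590326822797), np.float64(0.017461573332222695), np.float64(0.03165323379041834)] [ 0.549  -0.0082  0.069 ]
```

The mosaic shows the cell's y axis close to world y, the photometer axis at about 23° and the pan disc clear of anything. I need one closer look, to fix the cell's yaw and the limits of the gap.

Run:
```python
from h import *
def cr(n,x,y,w,h,W,H): return cv2.resize(D[n]["image"][y:y+h,x:x+w],(W,H),interpolation=cv2.INTER_CUBIC)
a=np.hstack([cr("top",302,207,24,24,384,288),cr("scene",294,200,26,39,192,288)]) 
a=np.hstack([cr("top",304,208,20,20,300,300),cr("scene",296,200,20,40,150,300),cr("scene",325,280,70,60,350,300)])
b=np.hstack([cr("scene",296,200,20,20,300,300),cr("top",395,215,60,60,300,300),np.zeros((300,200,3),np.uint8)])
cv2.imwrite("pics/m2.png",np.vstack([a,b])[:,:,::-1])
```

```text
(no output)
```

View pics/m2.png

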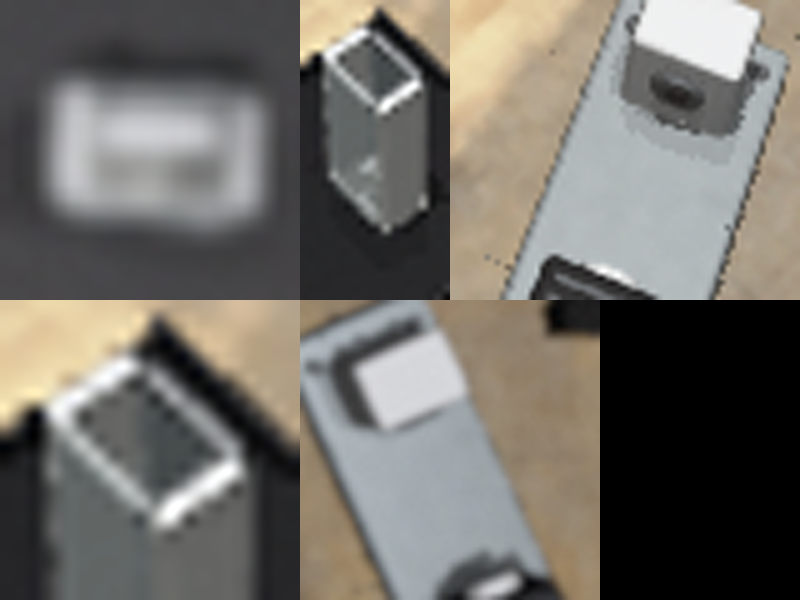

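Run:
```python
from h import *
np.set_printoptions(precision=4,suppress=True)
def un(p,s,o): return (np.array(p)+.5)/s-.5+o
q=cast("scene",un([[50,110],[132,58],[243,165],[160,228]],15,[296,200]),.069)
print(q,q.mean(0)); 
for i,j in((0,3),(1,2),(1,0),(2,3)): d=q[i]-q[j];print(np.linalg.norm(d),np.degrees(np.arctan2(d[1],d[0])))
b=cast("scene",un([[30,178],[87,228],[125,205]],7.5,[296,200]),.003);print(b,(b[0]+b[2])/2)
t=cast("top",un([[47,78],[268,78],[264,220],[48,218]],15,[304,208]),.069);print(t,t.mean(0))
# aperture, det front bottom edge, lens
print("ap",cast("scene",un([675-450,92],5,[325,280]),.050),"detbot",cast("scene",un([[622-450,98],[735-450,132]],5,[325,280]),.018))
print("lens",cast("scene",un([612-450,268],5,[325,280]),.062), "lens top",cast("top",un([495-300,580-300],5,[395,215]),.062))
print("top det faces",cast("top",un([[385-300,430-300],[468-300,398-300]],5,[395,215]),.074))
```

```text
[[ 0.5424  0.0086  0.069 ]
 [ 0.5583  0.0074  0.069 ]
 [ 0.5565 -0.0194  0.069 ]
 [ 0.5393 -0.0195  0.069 ]] [ 0.5491 -0.0057  0.069 ]
0.028239936047461334 83.8311045973184
0.026895965908072052 86.23727540786845
0.01595661186125883 -4.2158012190689265
0.017183174153883426 0.21807368075155686
[[ 0.5426  0.0095  0.003 ]
 [ 0.5427 -0.0175  0.003 ]
 [ 0.5576 -0.0194  0.003 ]] [ 0.5501 -0.005   0.003 ]
[[ 0.5607  0.0118  0.069 ]
 [ 0.5604 -0.0219  0.069 ]
 [ 0.5388 -0.021   0.069 ]
 [ 0.5394  0.0118  0.069 ]] [ 0.5498 -0.0048  0.069 ]
ap [[ 0.5003 -0.2471  0.05  ]] detbot [[ 0.4961 -0.2262  0.018 ]
 [ 0.5186 -0.2681  0.018 ]]
lens [[ 0.4264 -0.2799  0.062 ]] lens top [[ 0.4255 -0.2784  0.062 ]]
top det faces [[ 0.4949 -0.2264  0.074 ]
 [ 0.509  -0.265   0.074 ]]
```

The cell centre is about (0.5495, -0.005) with yaw about -2.5°. The beam is about (0.4625, -0.2635) at 23.2°; lens to aperture measures 80 mm, against the 79 mm given. The pan centre is (0.5427, 0.2772). These agree with the sizes given, so I'll move.

```bash
cat > go.py <<'E'
import sys,numpy as np
from scipy.spatial.transform import Rotation as R
from workcell import bot
x,y,z,a=map(float,sys.argv[1:5]); s=bot.read_state()
r=R.from_rotvec(s["tcp_rot"]); c,d=np.cos(np.radians(a)),np.sin(np.radians(a))
g=R.from_matrix([[c,d,0],[d,-c,0],[0,0,-1]])
sh=r.inv().apply(np.array([x,y,z])-s["tool_pos"])/.25; t=np.degrees((r.inv()*g).as_rotvec())/45
print("t",round(s["time"],2),"pos",s["tool_pos"].round(4),"ang",np.degrees(np.arctan2(*r.as_matrix()[1::-1,0])).round(2),"w",s["width"],"shift",sh.round(4),"turn",t.round(4),"rows",np.linalg.norm(sh)*6)
E
python3 go.py 0.5495 -0.005 0.15 -2.5
```

```text
t 0.1 pos [ 0.1759 -0.651   0.2301] ang 15.12 w 0.9989184744538214 shift [ 2.1166 -2.1043  0.3248] turn [-2.600e-03  3.000e-04  3.915e-01] rows 18.01340271902302
```

Emit:
play_rows(
  rows=[
    [[0.7,-0.7,0],[0,0,0]],
    [[0.7,-0.7,0],[0,0,0]],
    [[0.7,-0.7,0],[0,0,0]],
    [[0.7,-0.7,0],[0,0,0]],
    [[0.7,-0.7,0],[0,0,0]],
    [[0.7,-0.7,0],[0,0,0]],
  ],
  claw=1,
)

```text
time: 0.6
tool_pos: [0.2997, -0.4347, 0.2306]
tcp_rot: [-3.113, -0.412, 0.0]
wrist_force: [1.4, 0.4, 0.3]
width: 0.999
grip_force: 0.0
```

Emit:
play_rows(
  rows=[
    [[0.7,-0.7,0],[0,0,0]],
    [[0.7,-0.7,0],[0,0,0]],
    [[0.7,-0.7,0],[0,0,0]],
    [[0.7,-0.7,0],[0,0,0]],
    [[0.7,-0.7,0],[0,0,0]],
    [[0.7,-0.7,0],[0,0,0]],
  ],
)

```text
time: 1.1
tool_pos: [0.423, -0.2202, 0.231]
tcp_rot: [-3.114, -0.413, 0.0]
wrist_force: [0.2, -0.1, -0.5]
width: 0.999
grip_force: 0.0
```

```bash
python3 go.py 0.5495 -0.005 0.15 -2.5
```

```text
t 1.1 pos [ 0.423  -0.2202  0.231 ] ang 15.11 w 0.998882660838082 shift [ 0.7131 -0.699   0.3243] turn [-0.0004  0.      0.3914] rows 6.299188284821601
```

Emit:
play_rows(
  rows=[
    [[0.71,-0.7,0.324],[0,0,0.39]],
    [[0.71,-0.7,0.324],[0,0,0.39]],
    [[0.71,-0.7,0.324],[0,0,0.39]],
    [[0.71,-0.7,0.324],[0,0,0.39]],
    [[0.71,-0.7,0.324],[0,0,0.39]],
    [[0.71,-0.7,0.324],[0,0,0.39]],
    [[0.71,-0.7,0.324],[0,0,0.39]],
    [[0.71,-0.7,0.324],[0,0,0.39]],
    [[0.71,-0.7,0.324],[0,0,0.39]],
  ],
)

```text
time: 1.85
tool_pos: [0.5477, -0.0062, 0.149]
tcp_rot: [3.141, -0.062, -0.004]
wrist_force: [-0.2, 0.7, -0.4]
width: 0.998
grip_force: 0.0
```

```bash
python3 go.py 0.5495 -0.005 0.033 -2.5
```

```text
t 1.85 pos [ 0.5477 -0.0062  0.149 ] ang -2.28 w 0.9978623972150714 shift [ 0.0082 -0.0054  0.4642] turn [0.0004 0.0035 0.005 ] rows 2.785616331804022
```

Emit:
play_rows(
  rows=[
    [[0.008,-0.005,0.15],[0,0,0]],
    [[0.008,-0.005,0.3],[0,0,0]],
    [[0.008,-0.005,0.4],[0,0,0]],
    [[0.008,-0.005,0.464],[0,0,0]],
    [[0.008,-0.005,0.464],[0,0,0]],
    [[0.008,-0.005,0.464],[0,0,0]],
  ],
)

```text
time: 2.35
tool_pos: [0.5493, -0.0073, 0.0339]
tcp_rot: [3.141, -0.069, -0.003]
wrist_force: [0.4, 0.6, 1.0]
width: 0.999
grip_force: 0.0
```

```bash
python3 go.py 0.5495 -0.005 0.033 -2.5
python3 - <<'E'
from workcell import cams
import cv2,numpy as np
t=cams.read_camera("top")["image"];s=cams.read_camera("scene")["image"]
a=np.hstack([cv2.resize(t[180:255,275:350],(400,400),interpolation=2),cv2.resize(s[180:255,270:345],(400,400),interpolation=2)])
cv2.imwrite("pics/g.png",a[:,:,::-1])
E
```

```text
t 2.35 pos [ 0.5493 -0.0073  0.0339] ang -2.52 w 0.9985542810582361 shift [ 0.0006 -0.0091  0.0035] turn [ 0.0003  0.0027 -0.0004] rows 0.058739703551457564
```

View pics/g.png

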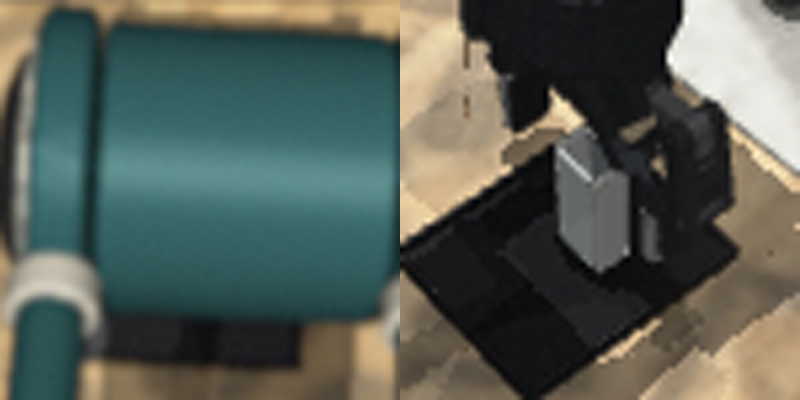

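The cell stands upright between the fingers (scene crop about (590,205)), with its frosted faces toward the pads. I'll centre sideways by 2 mm and close.

Emit:
play_rows(
  rows=[
    [[0,-0.009,0.01],[0,0,0]],
    [[0,-0.009,0.01],[0,0,0]],
    [[0,-0.009,0.01],[0,0,0]],
    [[0,-0.009,0.01],[0,0,0]],
  ],
  claw=-0.1,
  newtons=25,
)

```text
time: 2.78
tool_pos: [0.551, -0.0038, 0.0326]
tcp_rot: [3.141, -0.066, 0.002]
wrist_force: [0.1, 0.4, -0.2]
width: 0.459
grip_force: 0.0
```

Emit:
play_rows(
  rows=[
    [[0,0,0],[0,0,0]],
    [[0,0,0],[0,0,0]],
    [[0,0,0],[0,0,0]],
    [[0,0,0],[0,0,0]],
    [[0,0,0],[0,0,0]],
    [[0,0,0],[0,0,0]],
    [[0,0,0],[0,0,0]],
    [[0,0,0],[0,0,0]],
  ],
  claw=-1,
  newtons=25,
)

```text
time: 3.45
tool_pos: [0.551, -0.0039, 0.0323]
tcp_rot: [3.141, -0.067, 0.001]
wrist_force: [-1.1, 0.5, 5.6]
width: 0.347
grip_force: 32.7
```

```bash
python3 go.py 0.5495 -0.005 0.15 -2.5
```

```text
t 3.45 pos [ 0.551  -0.0039  0.0323] ang -2.43 w 0.34655973353328856 shift [-0.0053  0.0047 -0.4707] turn [ 0.     -0.001   0.0015] rows 2.8245527677279902
```

Emit:
play_rows(
  rows=[
    [[0,0,-0.03],[0,0,0]],
    [[0,0,-0.08],[0,0,0]],
    [[0,0,-0.16],[0,0,0]],
    [[0,0,-0.25],[0,0,0]],
    [[0,0,-0.34],[0,0,0]],
    [[0,0,-0.42],[0,0,0]],
    [[0,0,-0.47],[0,0,0]],
    [[0,0,-0.47],[0,0,0]],
    [[0,0,-0.47],[0,0,0]],
  ],
)

```text
time: 4.2
tool_pos: [0.5509, -0.0039, 0.15]
tcp_rot: [3.141, -0.067, 0.003]
wrist_force: [-1.0, 0.6, -0.6]
width: 0.345
grip_force: 32.0
```

```bash
python3 go.py 0.5427 0.2772 0.15 23
python3 - <<'E'
from workcell import cams
import cv2,numpy as np
c=cams.read_camera("scene");np.savez("scene1.npz",**c);s=c["image"]
cv2.imwrite("pics/l.png",cv2.resize(s[130:230,260:360],(500,500),interpolation=2)[:,:,::-1])
E
```

```text
t 4.2 pos [ 0.5509 -0.0039  0.15  ] ang -2.44 w 0.34505451398283804 shift [-8.0600e-02 -1.1218e+00 -1.0000e-04] turn [ 5.000e-04 -2.200e-03 -5.652e-01] rows 6.748098849574084
```

View pics/l.png

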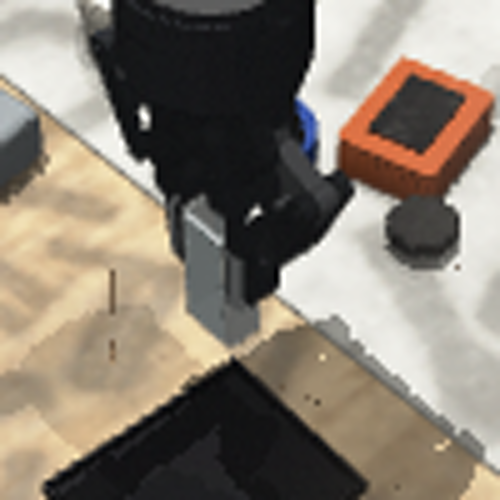

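The cell is held upright, with its bottom corners at (188,318), (232,345) and (260,325) in the crop. I'll check its offset from the tool.

Run:
```python
from h import *
np.set_printoptions(precision=4,suppress=True)
b=cast("scene",(np.array([[187,318],[232,347],[262,326]])+.5)/5-.5+[260,130],.1207)
print(b,(b[0]+b[2])/2)
```

```text
[[ 0.5391  0.0086  0.1207]
 [ 0.5423 -0.017   0.1207]
 [ 0.5598 -0.0173  0.1207]] [ 0.5495 -0.0044  0.1207]
```

Emit:
play_rows(
  rows=[
    [[-0.005,-0.03,0],[0,0,-0.03]],
    [[-0.01,-0.1,0],[0,0,-0.09]],
    [[-0.02,-0.2,0],[0,0,-0.17]],
    [[-0.03,-0.32,0],[0,0,-0.25]],
    [[-0.03,-0.44,0],[0,0,-0.33]],
    [[-0.04,-0.55,0],[0,0,-0.41]],
    [[-0.04,-0.66,0],[0,0,-0.48]],
    [[-0.05,-0.78,0],[0,0,-0.53]],
    [[-0.05,-0.88,0],[0,0,-0.565]],
    [[-0.05,-0.95,0],[0,0,-0.565]],
    [[-0.05,-0.99,0],[0,0,-0.565]],
    [[-0.05,-0.99,0],[0,0,-0.565]],
    [[-0.05,-0.99,0],[0,0,-0.565]],
  ],
)

```text
time: 5.33
tool_pos: [0.5476, 0.2438, 0.148]
tcp_rot: [3.077, 0.628, -0.004]
wrist_force: [-0.3, -0.8, -1.4]
width: 0.351
grip_force: 32.0
```

```bash
python3 go.py 0.5427 0.2772 0.11 23
```

```text
t 5.33 pos [0.5476 0.2438 0.148 ] ang 23.07 w 0.35066574187664123 shift [ 0.0347 -0.1308  0.1517] turn [0.0005 0.0033 0.0017] rows 1.2197148068897583
```

Emit:
play_rows(
  rows=[
    [[0.02,-0.06,0.02],[0,0,0]],
    [[0.04,-0.13,0.06],[0,0,0]],
    [[0.04,-0.13,0.1],[0,0,0]],
    [[0.04,-0.13,0.14],[0,0,0]],
    [[0.04,-0.13,0.16],[0,0,0]],
    [[0.04,-0.13,0.17],[0,0,0]],
    [[0.04,-0.13,0.17],[0,0,0]],
    [[0.04,-0.13,0.17],[0,0,0]],
    [[0.04,-0.13,0.17],[0,0,0]],
  ],
)

```text
time: 6.08
tool_pos: [0.5456, 0.2775, 0.1074]
tcp_rot: [-3.079, -0.625, -0.002]
wrist_force: [0.3, -0.1, -0.6]
width: 0.346
grip_force: 32.0
```

```bash
python3 go.py 0.5441 0.2778 0.09 23
python3 - <<'E'
from workcell import cams
import cv2,numpy as np
c=cams.read_camera("scene");np.savez("scene2.npz",**c);s=c["image"]
cv2.imwrite("pics/p.png",cv2.resize(s[90:190,180:280],(600,600),interpolation=2)[:,:,::-1])
E
```

```text
t 6.08 pos [0.5456 0.2775 0.1074] ang 22.95 w 0.34633722035507236 shift [-0.0052 -0.0034  0.0696] turn [-0.     -0.0013 -0.001 ] rows 0.4193128357102307
```

View pics/p.png

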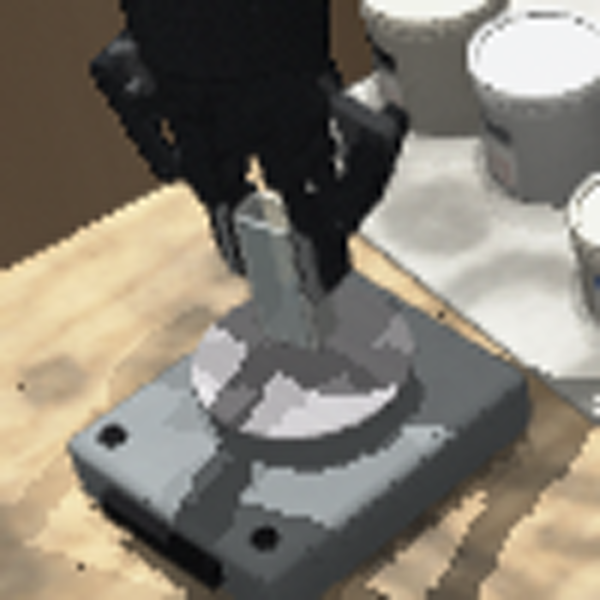

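The cell hangs 14 mm above the middle of the pan, clear of everything. I'll lower it slowly until it presses lightly.

Emit:
play_rows(
  rows=[
    [[-0.005,-0.003,0.02],[0,0,0]],
    [[-0.005,-0.003,0.035],[0,0,0]],
    [[-0.005,-0.003,0.045],[0,0,0]],
    [[-0.005,-0.003,0.052],[0,0,0]],
    [[-0.005,-0.003,0.058],[0,0,0]],
    [[-0.005,-0.003,0.063],[0,0,0]],
    [[-0.005,-0.003,0.068],[0,0,0]],
    [[-0.005,-0.003,0.07],[0,0,0]],
    [[-0.005,-0.003,0.07],[0,0,0]],
    [[-0.005,-0.003,0.07],[0,0,0]],
  ],
)

```text
time: 6.97
tool_pos: [0.5436, 0.278, 0.0894]
tcp_rot: [-3.079, -0.626, -0.0]
wrist_force: [0.0, 0.1, 0.7]
width: 0.348
grip_force: 32.1
```

```bash
python3 go.py 0.5441 0.2778 0.15 23
```

```text
t 6.97 pos [0.5436 0.278  0.0894] ang 22.99 w 0.348135155516054 shift [ 0.0014  0.0016 -0.2424] turn [-0.     -0.0001 -0.0002] rows 1.454407524675001
```

Emit:
play_rows(
  rows=[
    [[0,0,0],[0,0,0]],
    [[0,0,0],[0,0,0]],
    [[0,0,0],[0,0,0]],
    [[0,0,0],[0,0,0]],
    [[0,0,0],[0,0,0]],
    [[0,0,0],[0,0,0]],
    [[0,0,0],[0,0,0]],
    [[0,0,0],[0,0,0]],
    [[0,0,0],[0,0,0]],
    [[0,0,0],[0,0,0]],
    [[0,0,0],[0,0,0]],
    [[0,0,0],[0,0,0]],
  ],
  claw=0.5,
)

```text
time: 7.97
tool_pos: [0.5436, 0.278, 0.0893]
tcp_rot: [3.079, 0.626, -0.0]
wrist_force: [0.5, -0.4, -0.2]
width: 0.751
grip_force: 0.0
```

```bash
python3 go.py 0.5441 0.2778 0.09 23
python3 - <<'E'
from workcell import cams
import cv2,numpy as np
c=cams.read_camera("scene");np.savez("scene3.npz",**c);s=c["image"]
cv2.imwrite("pics/r.png",cv2.resize(s[100:175,200:275],(600,600),interpolation=2)[:,:,::-1])
E
```

```text
t 7.97 pos [0.5436 0.278  0.0893] ang 22.99 w 0.7507053722069844 shift [ 0.0015  0.0013 -0.0029] turn [ 0.      0.     -0.0002] rows 0.021177653777725524
```

View pics/r.png

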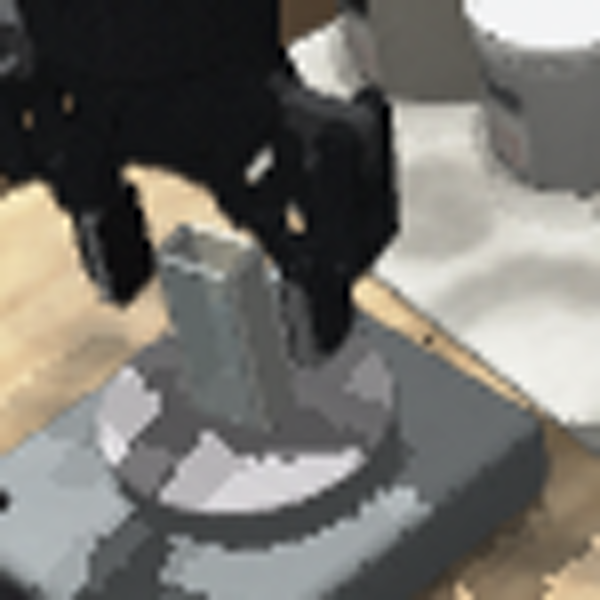

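The cell stands upright and free in the middle of the pan, with both fingers clear and its bottom corners at about (183,395), (265,432) and (295,400). I'll let it rest.

Emit:
play_rows(
  rows=[
    [[0,0,0],[0,0,0]],
    [[0,0,0],[0,0,0]],
    [[0,0,0],[0,0,0]],
    [[0,0,0],[0,0,0]],
    [[0,0,0],[0,0,0]],
    [[0,0,0],[0,0,0]],
    [[0,0,0],[0,0,0]],
    [[0,0,0],[0,0,0]],
    [[0,0,0],[0,0,0]],
    [[0,0,0],[0,0,0]],
    [[0,0,0],[0,0,0]],
    [[0,0,0],[0,0,0]],
    [[0,0,0],[0,0,0]],
    [[0,0,0],[0,0,0]],
    [[0,0,0],[0,0,0]],
    [[0,0,0],[0,0,0]],
    [[0,0,0],[0,0,0]],
    [[0,0,0],[0,0,0]],
    [[0,0,0],[0,0,0]],
    [[0,0,0],[0,0,0]],
  ],
)

```text
time: 9.68
tool_pos: [0.5436, 0.278, 0.0893]
tcp_rot: [3.079, 0.626, 0.0]
wrist_force: [-0.2, 0.4, -0.1]
width: 0.753
grip_force: 0.0
```

Run:
```python
from h import *
np.set_printoptions(precision=4,suppress=True)
from workcell import cams
i=cams.read_camera("scene")["image"]; j=np.load("scene3.npz")["image"]
print("moved px",(np.abs(i.astype(int)-j).max(2)[100:175,200:275]>25).sum())
b=cast("scene",(np.array([[183,395],[265,432],[295,400]])+.5)/8-.5+[200,100],.059)
print(b,(b[0]+b[2])/2)
# pan outline ellipse extremes in this view: left(97,420), bottom (225,513), right(395,390)
print(cast("scene",(np.array([[97,425],[235,513],[395,390]])+.5)/8-.5+[200,100],.059))
```

```text
moved px 1
[[0.5307 0.296  0.059 ]
 [0.54   0.2635 0.059 ]
 [0.5559 0.2689 0.059 ]] [0.5433 0.2824 0.059 ]
[[0.5023 0.3036 0.059 ]
 [0.5114 0.2402 0.059 ]
 [0.5826 0.2501 0.059 ]]
```

Step 1 is done: free for over 2 s without moving. Now I'll grip it again.

Emit:
play_rows(
  rows=[
    [[0,0,0],[0,0,0]],
    [[0,0,0],[0,0,0]],
    [[0,0,0],[0,0,0]],
    [[0,0,0],[0,0,0]],
  ],
  claw=-0.15,
  newtons=25,
)

```text
time: 10.07
tool_pos: [0.5436, 0.278, 0.0893]
tcp_rot: [-3.079, -0.626, -0.0]
wrist_force: [-0.4, -0.2, 0.2]
width: 0.425
grip_force: 0.0
```

Emit:
play_rows(
  rows=[
    [[0,0,0],[0,0,0]],
    [[0,0,0],[0,0,0]],
    [[0,0,0],[0,0,0]],
    [[0,0,0],[0,0,0]],
    [[0,0,0],[0,0,0]],
    [[0,0,0],[0,0,0]],
  ],
  claw=-1,
)

```text
time: 10.57
tool_pos: [0.5436, 0.278, 0.0893]
tcp_rot: [3.079, 0.626, -0.0]
wrist_force: [0.2, -0.7, 0.1]
width: 0.351
grip_force: 30.4
```

Emit:
play_rows(
  rows=[
    [[0,0,-0.02],[0,0,0]],
    [[0,0,-0.06],[0,0,0]],
    [[0,0,-0.13],[0,0,0]],
    [[0,0,-0.21],[0,0,0]],
    [[0,0,-0.27],[0,0,0]],
    [[0,0,-0.3],[0,0,0]],
    [[0,0,-0.3],[0,0,0]],
    [[0,0,-0.3],[0,0,0]],
  ],
)

```text
time: 11.23
tool_pos: [0.5438, 0.2781, 0.1648]
tcp_rot: [-3.078, -0.626, -0.002]
wrist_force: [-0.0, 0.7, -2.0]
width: 0.344
grip_force: 30.3
```

```bash
python3 go.py 0.4625 -0.2635 0.164 23.2
```

```text
t 11.23 pos [0.5438 0.2781 0.1648] ang 22.99 w 0.34354250331279773 shift [-1.1454  1.8673  0.0021] turn [-0.0001 -0.0013 -0.0047] rows 13.143627851008851
```

Emit:
play_rows(
  rows=[
    [[-0.02,0.03,0],[0,0,0]],
    [[-0.06,0.1,0],[0,0,0]],
    [[-0.12,0.2,0],[0,0,0]],
    [[-0.19,0.31,0],[0,0,0]],
    [[-0.26,0.42,0],[0,0,0]],
    [[-0.33,0.53,0],[0,0,0]],
    [[-0.39,0.64,0],[0,0,0]],
    [[-0.46,0.75,0],[0,0,0]],
    [[-0.52,0.84,0],[0,0,0]],
    [[-0.55,0.9,0],[0,0,0]],
    [[-0.57,0.93,0],[0,0,0]],
  ],
)

```text
time: 12.15
tool_pos: [0.5014, 0.0058, 0.1628]
tcp_rot: [3.079, 0.623, -0.005]
wrist_force: [0.7, -0.3, -0.3]
width: 0.347
grip_force: 30.3
```

Emit:
play_rows(
  rows=[
    [[-0.02,0.03,0],[0,0,0]],
    [[-0.06,0.1,0],[0,0,0]],
    [[-0.12,0.2,0],[0,0,0]],
    [[-0.19,0.31,0],[0,0,0]],
    [[-0.26,0.42,0],[0,0,0]],
    [[-0.33,0.53,0],[0,0,0]],
    [[-0.39,0.64,0],[0,0,0]],
    [[-0.46,0.75,0],[0,0,0]],
    [[-0.52,0.84,0],[0,0,0]],
    [[-0.55,0.9,0],[0,0,0]],
    [[-0.57,0.93,0],[0,0,0]],
    [[-0.57,0.93,0],[0,0,0]],
    [[-0.57,0.93,0],[0,0,0]],
    [[-0.57,0.93,0],[0,0,0]],
  ],
)

```text
time: 13.32
tool_pos: [0.4629, -0.2601, 0.1639]
tcp_rot: [-3.077, -0.627, 0.001]
wrist_force: [-0.2, -0.1, -0.4]
width: 0.348
grip_force: 30.3
```

```bash
python3 go.py 0.4639 -0.2629 0.12 23.2
python3 - <<'E'
from workcell import cams
import cv2,numpy as np
c=cams.read_camera("scene");np.savez("scene4.npz",**c);s=c["image"]
cv2.imwrite("pics/q.png",cv2.resize(s[250:370,310:410],(500,600),interpolation=2)[:,:,::-1])
E
```

```text
t 13.32 pos [ 0.4629 -0.2601  0.1639] ang 23.04 w 0.3477649286767406 shift [-0.0006  0.0123  0.1755] turn [-0.0016  0.0002 -0.0035] rows 1.055672194903821
```

View pics/q.png

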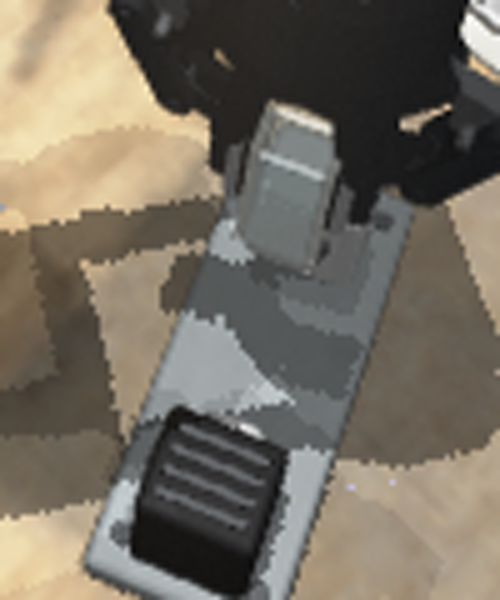

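The cell is over the gap and upright, with the lower edge of its near clear face at (243,238)–(320,275) in the crop. I'll check that against the tool, then step down.

Run:
```python
from h import *
np.set_printoptions(precision=4,suppress=True)
b=cast("scene",(np.array([[241,236],[320,275]])+.5)/5-.5+[310,250],.1332)
a=np.radians(23.1);print(b,b.mean(0)+[.01*np.cos(a),.01*np.sin(a),0], np.degrees(np.arctan2(*(b[0]-b[1])[1::-1]))-90)
```

```text
[[ 0.4516 -0.2509  0.1332]
 [ 0.4608 -0.2798  0.1332]] [ 0.4654 -0.2614  0.1332] 17.67497697638251
```

Emit:
play_rows(
  rows=[
    [[0,0.006,0],[0,0,0]],
    [[0,0.012,0.02],[0,0,0]],
    [[0,0.012,0.06],[0,0,0]],
    [[0,0.012,0.1],[0,0,0]],
    [[0,0.012,0.14],[0,0,0]],
    [[0,0.012,0.18],[0,0,0]],
    [[0,0.012,0.2],[0,0,0]],
    [[0,0.012,0.2],[0,0,0]],
    [[0,0.012,0.2],[0,0,0]],
    [[0,0.012,0.2],[0,0,0]],
  ],
)

```text
time: 14.2
tool_pos: [0.4643, -0.2644, 0.1145]
tcp_rot: [3.078, 0.626, 0.001]
wrist_force: [-0.1, 0.1, -1.3]
width: 0.347
grip_force: 30.3
```

```bash
python3 go.py 0.4639 -0.2629 0.0647 23.2
```

```text
t 14.2 pos [ 0.4643 -0.2644  0.1145] ang 22.98 w 0.34691529919703185 shift [ 0.0007 -0.0061  0.1994] turn [ 0.0005 -0.0004 -0.0049] rows 1.1968020440855436
```

Emit:
play_rows(
  rows=[
    [[0,-0.005,0.01],[0,0,0]],
    [[0,-0.005,0.04],[0,0,0]],
    [[0,-0.005,0.07],[0,0,0]],
    [[0,-0.005,0.1],[0,0,0]],
    [[0,-0.005,0.13],[0,0,0]],
    [[0,-0.005,0.16],[0,0,0]],
    [[0,-0.005,0.18],[0,0,0]],
    [[0,-0.005,0.195],[0,0,0]],
    [[0,-0.005,0.2],[0,0,0]],
    [[0,-0.005,0.2],[0,0,0]],
    [[0,-0.005,0.2],[0,0,0]],
    [[0,-0.005,0.2],[0,0,0]],
  ],
)

```text
time: 15.2
tool_pos: [0.4639, -0.2632, 0.0647]
tcp_rot: [3.078, 0.626, 0.001]
wrist_force: [0.2, -0.0, -1.6]
width: 0.343
grip_force: 30.3
```

```bash
python3 go.py 0.4639 -0.2629 0.0647 23.2
python3 - <<'E'
from workcell import cams
import cv2,numpy as np
c=cams.read_camera("scene");np.savez("scene5.npz",**c);s=c["image"]
cv2.imwrite("pics/f.png",cv2.resize(s[265:365,315:405],(540,600),interpolation=2)[:,:,::-1])
E
```

```text
t 15.2 pos [ 0.4639 -0.2632  0.0647] ang 22.99 w 0.3430981132635986 shift [ 0.0004 -0.0013  0.0002] turn [ 0.001  -0.0007 -0.0046] rows 0.008237719048272482
```

View pics/f.png

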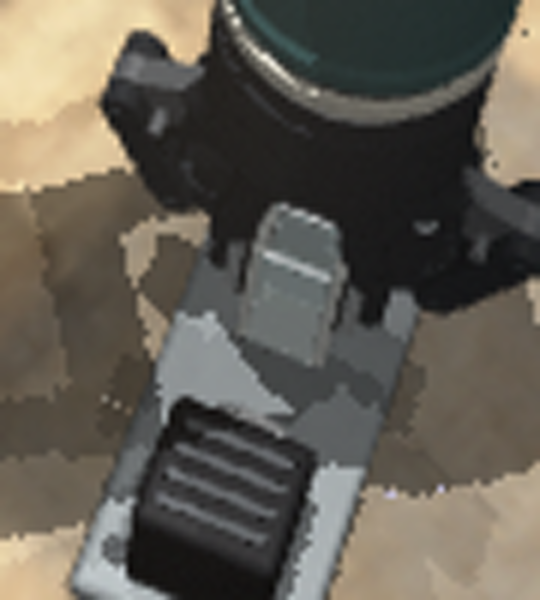

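Run:
```python
from h import *
np.set_printoptions(precision=4,suppress=True)
f=lambda p,z:cast("scene",(np.array(p)+.5)/6-.5+[315,265],z)
a=np.radians(23.2);ex=np.array([np.cos(a),np.sin(a),0]);ey=np.array([-np.sin(a),np.cos(a),0]);o=np.array([.4625,-.2635,0])
for n,p,z in(("cell",[[240,335],[322,366]],.034),("baseL",[[205,245],[130,440],[75,590]],.018),("baseR",[[416,300],[365,465],[330,595]],.018),("lamptop",[[182,398],[318,455],[275,590],[130,558]],.074)):
    w=f(p,z)-o; print(n,(w@ex).round(4),(w@ey).round(4))
```

```text
cell [-0.0071 -0.0064] [ 0.0133 -0.0146]
baseL [ 0.0245 -0.0473 -0.0974] [0.0359 0.0353 0.0341]
baseR [ 0.0341 -0.0252 -0.0678] [-0.0361 -0.0371 -0.0394]
lamptop [-0.0489 -0.0491 -0.0907 -0.0988] [ 0.0202 -0.0232 -0.0241  0.0176]
```

The last picture shows the cell upright in the gap between lamp and detector, touching nothing. Its lateral centre is -0.7 mm, against about -1 mm for the base's midline. I'm handing it in.

```bash
python3 -c "
from workcell import bot
print(bot.read_state()['grip_force'],bot.finish_job())"
```

```text
the job is handed in; nothing more can be done
30.294007658958435 None
```

The cell stood free on the balance pan for about two seconds. It is now held upright and square in the photometer beam, within about 1 mm sideways and 3 mm along the beam by my camera measurements, and the job is handed in; no verdict came back.

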